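# Unclip the charged battery pack and show its contacts

## Task

Two identical tool batteries sit clipped into two bench chargers. From the charger with the green lamp, pinch the battery's two red side catches fully in together and lift it straight out until its underside is about 15 cm above the bench; up there tip it to about 45 degrees for a moment so that the contacts underneath can be seen, then bring it level again. Finish while still holding it up there, level and still, by its pinched catches, and leave the other battery and everything else where it is.

Things in the scene. Friction and masses are not known exactly. Their poses are not given: they have to be found in the camera images.
- green_charger: black bench charger, fixed to the bench, with a green lamp (16 mm dome) on its low front panel. 122 x 78 mm on plan, 42 mm high (front panel 32 mm). Origin: on the bench top, under the centre of the bay; +x away from the lamp panel, +y to the left, z up; the lamp is at (-58, 17, 36) mm. The bay's floor is 12 mm above the origin, its rim 42 mm. Holds green_pack.
- red_charger: black bench charger, fixed to the bench, with a red lamp (16 mm dome) on its low front panel. 122 x 78 mm on plan, 42 mm high (front panel 32 mm). Origin: on the bench top, under the centre of the bay; +x away from the lamp panel, +y to the left, z up; the lamp is at (-58, 17, 36) mm. The bay's floor is 12 mm above the origin, its rim 42 mm. Holds red_pack, which is to be left alone.
- green_pack: yellow-and-black battery pack in the green-lamp charger, 60 x 58 x 91 mm (y over its red catches), 0.24 to 0.45 kg. Origin: centre of its underside, at the start on the bay's floor with the charger's axes (1 mm play); z up. On its +y and -y sides a red spring catch, locked by a tooth under a bar in the bay, free once in by 4 to 5 mm; it cannot be pulled out otherwise
- red_pack: the identical battery pack in the red-lamp charger; to be left alone
- green_pack_left (a joint): the +y side catch of green_pack, m: 0 out, 0.006 fully pressed in; springs back; yields from about 5 N, 8.5 N fully in
- green_pack_right (a joint): the -y side catch of green_pack, m: 0 out, 0.006 fully pressed in; springs back; yields from about 5 N, 8.5 N fully in
- green_pack_left_pad (a point): centre of the flat outer face of green_pack's +y red thumb pad, at (0, 29, 61) mm in the pack; the ribbed pad is 26 mm long (x) and 30 mm high, 46 to 76 mm above the pack's origin, its foot 16 mm above the charger's rim. The body beside and above the pads is narrower (36 mm)
- green_pack_right_pad (a point): the same on the -y side, at (0, -29, 61) mm; the two faces are 58 mm apart, 46 mm when fully pinched
- multimeter: yellow-and-black handheld multimeter lying on the bench, 145 x 72 x 49 mm, origin under its centre; bystander
- battery_9v: small orange-and-black block battery standing upright, 18 x 27 x 48 mm, origin under its centre; bystander
- sanding_block: brown cork sanding block, 61 x 100 x 34 mm, origin under its centre; bystander
- solder_spool: white spool of solder wire, about 54 mm wide and 42 mm high, origin under it; bystander
- marker: black-and-white marker pen lying down, 134 mm long, 16 mm thick, origin under its centre; bystander
- screwdriver_red: screwdriver with a red handle lying down, 190 mm long, origin under its centre; bystander
Not all that is in view belongs to the job. Leave any orange look-alike of the green_pack alone. Leave any pink look-alike of the green_charger alone.

How it is judged:
On the way, in this order (a step that is already met when the one before it is completed fails the run):
1. both catches of the pack in the green-lamp charger are pressed in together (over 4 mm each) while it still sits in the bay (value of joint each of green_pack_left, green_pack_right above 0.004 m and z of green_pack in the frame of green_charger below 0.018 m and horizontal distance between green_pack and green_charger below 0.006 m), for 0.1 s.
2. the pack is lifted free, its underside over 11.5 cm above the bench, roughly level (within 15 degrees) (contact force between green_pack and green_charger below 0.1 N and height (world z) of green_pack above 0.08 m and height (world z) of green_pack above 0.115 m and angle between green_pack's own z axis and vertical below 0.26 rad), for 0.2 s.
3. the pack is tipped to 30 to 60 degrees in the air, underside centre still over 8 cm above the bench (contact force between green_pack and green_charger below 0.1 N and height (world z) of green_pack above 0.08 m and angle between green_pack's own z axis and vertical between 0.52 and 1.05 rad), for 0.3 s.
At the end, for the whole second after the job is handed in: The green-lamp charger's pack is held by the fingers, both catches in over 4 mm, underside 11.5 to 30 cm above the bench, level within 12 degrees, at rest, not touching its charger or the other pack; the other pack still sits in its charger; no bystander moved over 3 cm (value of joint each of green_pack_left, green_pack_right above 0.004 m and height (world z) of green_pack between 0.115 and 0.3 m and angle between green_pack's own z axis and vertical below 0.21 rad and linear speed of green_pack below 0.03 m/s and angular speed of green_pack below 0.2 rad/s and contact force between green_pack and the fingers above 2 N and contact force between green_pack and green_charger below 0.1 N and contact force between green_pack and red_pack below 0.1 N and z of red_pack in the frame of red_charger below 0.02 m and horizontal distance between red_pack and red_charger below 0.006 m and distance of each of multimeter, battery_9v, sanding_block, solder_spool, marker, screwdriver_red from where it was at the start of the episode below 0.03 m); the arm keeps its last pose, push and grip.
It fails at once if the other battery pack is moved from its place (over 15 mm) (distance of red_pack from where it was at the start of the episode above 0.015 m).
It fails at once if a bystander is pushed over 3 cm from its place (distance of any of multimeter, battery_9v, sanding_block, solder_spool, marker, screwdriver_red from where it was at the start of the episode above 0.03 m).
It fails at once if the pack is dropped on the bench (horizontal distance between green_pack and green_charger above 0.06 m and height (world z) of green_pack below 0.06 m).
It also fails if it takes over 40 s, if anything falls off the work surface, if the arm or the gripper's body presses on something with over 40 N, if the wrist force passes 120 N, or if a joint passes its speed limit or range.

## Robot

A 7-joint arm with a two-finger parallel gripper is mounted at the origin on a cart in front of the work surface, level with it; the furniture and walls round the work are solid. World frame = base frame: x ahead of the robot, y to its left, z up, the work surface at z = 0. Lengths are in m, angles in rad, forces in N, time in s.
With the tool pointing down it reaches from about 0.425 to 0.925 m from the base axis. Payload 6.8 kg.
Tool frame: the origin (TCP) lies on the centre line of the jaws, within the pads' length; the fingertips stand bot.tip_reach ahead of it and the grasp point (between the pads) lies 3 mm ahead of it (bot.tip_reach is the distance from the TCP to the fingertips, in m); z points along the fingers, y is the line along which they close (so a half turn about z gives the same grasp; the last joint's range is limited). The gripper opens to 85 mm and grips with 20 to 120 N. Pads are 22 mm wide; open, the fingers measure 114 mm over their backs; the gripper's body (76 mm by 85 mm) begins 54 mm behind the grasp point. The pads swing forward as they close: fully open they stand 13 mm farther back than shut.
Start: joints at [-1.233, 0.477, 0.022, 1.555, -0.011, 1.109, -0.083], TCP at [0.291, 0.609, 0.253] pointing down, gripper open.
Joint ranges: [-2.96, 2.96], [-0.34, 2.1], [-1.41, 1.46], [0.24, 2.44], [-1.37, 4.51], [0.17, 1.92], [-2.96, 2.96]. Speed limits (rad/s): [2.39, 2.39, 3.14, 3.14, 3.14, 3.14, 3.14].

## Interface

Orientations are given as a unit quaternion [w, x, y, z].
In Python, from station import bot gives the robot as it stands.
- The arm moves only by the tool jog_arm, never from a script. Its argument "deltas" is a list of rows, each a list of 7 numbers: the shift along the world's x, y, z in m, then the turn, a rotation vector about the world's x, y, z in rad, then the opening, from 0 (shut) to 1 (fully open). In form: [[x, y, z, rx, ry, rz, grip], ...]. A call has 1 to 10 rows; each row shifts and turns the commanded pose from where the row before left it; what a row does not reach is not made up. A row lasts 1/10 s, in which the tool goes at most 50 mm and 8.59 degrees, less where a joint would pass 70% of its speed; a pose out of reach is approached as far as the arm can. A call with a gripper value outside its range is refused whole. The fingers move at their own pace and stop on an object; "newtons" is the grip in N (left out, the last holds). Time passes only in rows, so rows that do not move let the fingers close. It gives the time, the measured TCP pose, the force, the opening and the grip force at its end, in the units of the state.
- bot.get_obs(): the state, without advancing time (a new reading comes with each control period).
- bot.read_camera(name): name is "side" or "top"; returns a dict with "img" (480x640x3 uint8, red, green, blue), "K" (3x3 intrinsics, pixels), "eye" and "attitude" of the camera in the world. Camera axes: x right, y down, z forward; pixel columns grow to the right and rows downward; lengths in m; the calibration is good to about 2 mm. A picture is of the moment at which its call begins. There is no depth.
- bot.hand_in(): hands the job in; it is judged then, once.
The state is a dict: "t": time; "q": joint angles; "joint_vel": joint speeds; "joint_torque": joint torques, N m; "eef_pos": TCP position; "tool_rot": TCP orientation; "contact_force": force on the tool from outside, world axes, zero at the start; "torque": the same for the moment, N m; "gripper_width": opening from 0.0 (shut) to 1.0 (fully open); "grasp_force": force on a finger pad.
Only numpy, scipy, OpenCV 4.12 (cv2) and the standard library are available. Lean on these libraries where they do the work, as an engineer would, in place of code of your own. Each camera call takes 0.05 s, during which the arm holds its last target. There are 200 camera calls.

## Working session

There is one attempt and no reset: what is moved stays moved. The work goes in short steps, Python scripts to look and compute and a tool call to move; the robot and the scene stay as the last step left them, time stands still between calls to the robot, and variables do not carry over. Pictures are saved under pics/ and viewed, at most 10 in all, crops included, and the job is handed in when it is done.

Besides the shell and the picture viewer there is one more tool, called after "Emit:" as name(argument=value, ...) on one line, values as JSON. jog_arm: Moves the arm, as the interface text tells. Its arguments: {"type":"object","properties":{"deltas":{"type":"array"},"newtons":{"type":"number"}},"required":["deltas"]}

```bash
ls; mkdir -p pics; python3 - <<'E'
from station import bot
import cv2,pickle
d={}
for n in("top","side"):
    c=bot.read_camera(n);d[n]=c;cv2.imwrite(f"pics/{n}0.png",c["img"][:,:,::-1]);print(n,c["K"],c["eye"],c["attitude"])
pickle.dump(d,open("d.pkl","wb"));print(bot.tip_reach,bot.get_obs())
E
```

```text
pics
top [[462.01733208   0.         325.45558397]
 [  0.         462.01733208 234.92425796]
 [  0.           0.           1.        ]] [ 0.42233655 -0.08263156  1.13407791] [ 0.05523289 -0.70296365  0.70811492 -0.0369418 ]
side [[539.5679885    0.         322.0264377 ]
 [  0.         539.5679885  239.66224141]
 [  0.           0.           1.        ]] [ 0.43025951 -1.00794162  0.58686093] [-0.51083465  0.85780743 -0.04921028  0.02815523]
0.022 {'t': 0.1, 'q': array([-1.23306743,  0.47775294,  0.02232354,  1.55636508, -0.01149682,
        1.10934552, -0.0831281 ]), 'joint_vel': array([-0.00040375, -0.00301954,  0.00090891, -0.00137458,  0.0004406 ,
       -0.00189216, -0.00041454]), 'joint_torque': array([ 4.88080317e-03, -5.97755599e+01,  1.61406700e+00, -2.81957334e+01,
        1.28751725e-02,  4.94270440e-03,  1.19196164e-05]), 'eef_pos': array([0.29083901, 0.60855122, 0.25239348]), 'tool_rot': array([-1.32307415e-04,  2.21067840e-01,  9.75258043e-01, -8.61391589e-04]), 'contact_force': array([ 0.28464125, -0.01762761, -0.60973098]), 'torque': array([ 0.03325589, -0.04481713,  0.00062745]), 'grasp_force': 0.0, 'gripper_width': 1.0005456638379635}
```

```bash
sleep 1
```

```text
(no output)
```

View pics/top0.png

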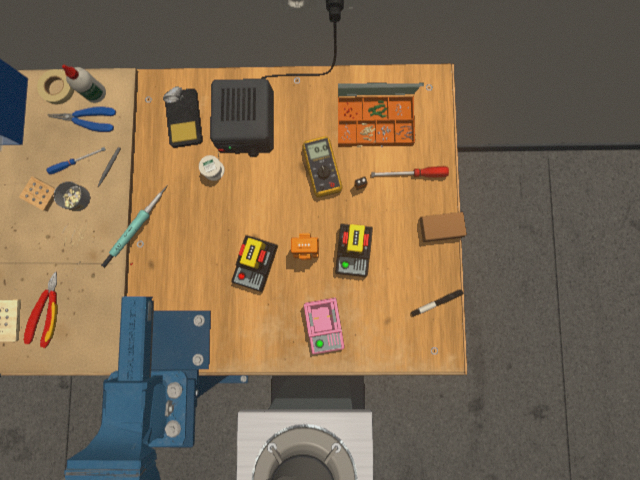

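View pics/side0.png

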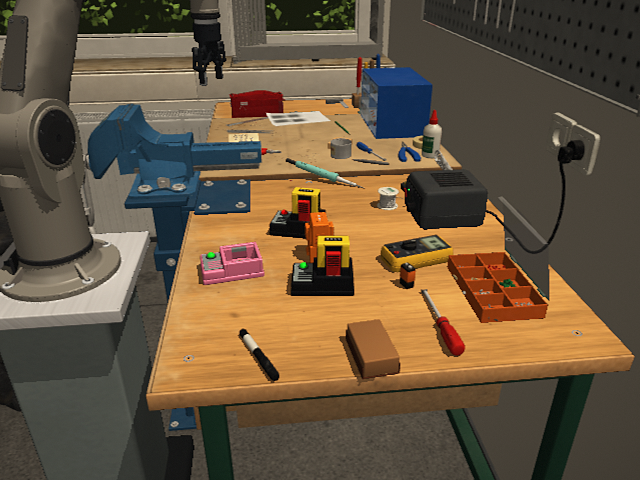

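```bash
cat > h.py <<'E'
import numpy as np,cv2
from scipy.spatial.transform import Rotation as R
def rot(c):
    w,x,y,z=c["attitude"];return R.from_quat([x,y,z,w]).as_matrix()
def ray(c,uv):
    return rot(c)@np.linalg.solve(c["K"],np.array([uv[0],uv[1],1.]))
def onz(c,uv,z):
    d=ray(c,uv);e=np.array(c["eye"]);return e+d*(z-e[2])/d[2]
def proj(c,p):
    q=c["K"]@(rot(c).T@(np.array(p)-c["eye"]));return q[:2]/q[2]
def blobs(img,box,kind,amin=8):
    x0,y0,x1,y1=box;h=cv2.cvtColor(img[y0:y1,x0:x1].copy(),cv2.COLOR_RGB2HSV)
    H,S,V=[h[...,i].astype(int) for i in range(3)]
    k={"red":((H<6)|(H>173))&(S>150)&(V>70),"green":(H>45)&(H<80)&(S>120)&(V>70),"yellow":(H>22)&(H<35)&(S>170)&(V>110)}[kind]
    n,l,s,c=cv2.connectedComponentsWithStats(k.astype(np.uint8))
    return [(s[i,4],c[i]+[x0,y0],s[i,:4]+[x0,y0,0,0],cv2.minAreaRect(np.argwhere(l==i)[:,::-1].astype(np.float32)+[np.float32(x0),np.float32(y0)])) for i in range(1,n) if s[i,4]>=amin]
E
python3 - <<'E'
from h import *;import pickle
d=pickle.load(open("d.pkl","rb"));np.set_printoptions(precision=4,suppress=True)
t,s=d["top"],d["side"]
for c,b,n in((t,(325,215,385,285),"top"),(s,(280,225,365,300),"side")):
    for k,z in(("red",.088),("green",.04),("yellow",.103)):
        for a in blobs(c["img"],b,k): print(n,k,a[0],a[1],a[2],a[3],onz(c,a[1],z))
a=cv2.resize(t["img"][210:290,320:390],None,fx=5,fy=5,interpolation=cv2.INTER_CUBIC)
b=cv2.resize(s["img"][225:305,280:365],None,fx=5,fy=5,interpolation=cv2.INTER_CUBIC)
cv2.imwrite("pics/crop.png",np.hstack([a,b])[:,:,::-1])
E
```

```text
top red 52 [344.9038 237.25  ] [343 232   5  12] ((345.0, 237.5), (11.0, 4.0), 90.0) [ 0.554  -0.1002  0.088 ]
top red 55 [365.8909 239.3091] [364 234   5  12] ((366.0, 239.5), (11.0, 4.0), 90.0) [ 0.5488 -0.1479  0.088 ]
top green 36 [344.8333 264.1389] [342 261   7   7] ((345.0, 264.0), (6.0, 6.0), 90.0) [ 0.4959 -0.1002  0.04  ]
top yellow 331 [355.4653 237.71  ] [347 224  18  28] ((355.4851379394531, 237.6485137939453), (15.423076629638672, 26.6669979095459), 5.710593223571777) [ 0.5508 -0.1237  0.103 ]
side red 289 [332.7751 262.8616] [326 251  15  25] ((333.0, 263.0), (24.0, 14.0), 90.0) [ 0.5427 -0.1825  0.088 ]
side green 37 [302.6216 264.8108] [299 262   8   6] ((302.5, 264.5), (5.0, 7.0), 90.0) [ 0.4939 -0.1036  0.04  ]
side yellow 240 [332.4833 241.625 ] [318 236  32  22] ((333.5, 246.5), (21.0, 31.0), 90.0) [ 0.5489 -0.1308  0.103 ]
side yellow 9 [342.1111 255.6667] [342 252   2   8] ((342.5, 255.5), (7.0, 1.0), 90.0) [ 0.5592 -0.1846  0.103 ]
side yellow 9 [347.3333 255.3333] [346 254   3   4] ((347.0, 255.5), (3.0, 2.0), 90.0) [ 0.5686 -0.1845  0.103 ]
```

View pics/crop.png

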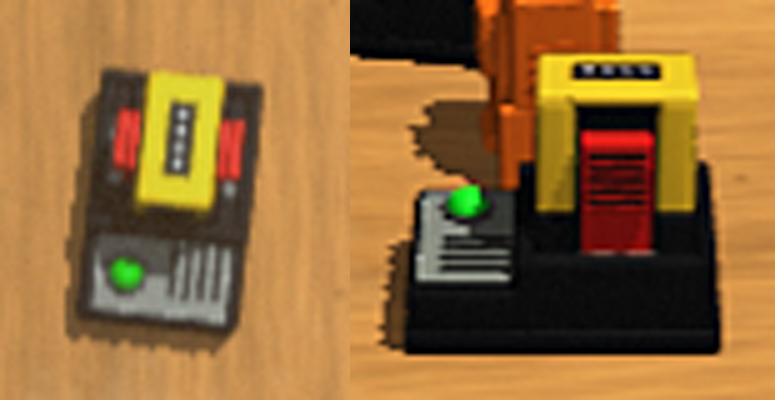

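Candidates in the top view are the black charger with the green lamp at (345,264), the black one with the red lamp at about (242,276), and the pink look-alike at (323,327). There is also an orange look-alike pack at (305,246).

The crop confirms that the black charger at (353,250), holding the yellow pack with red catches, is the one meant. Its pack centre is at (0.551, -0.124) with a yaw of about -6.5°. The lamp position predicted from that is within 1 mm of the measured one.

I'll move along an arc, raised to clear the vise.

Emit:
jog_arm(deltas=[[0.018, -0.018, 0.008, 0, 0, 0.0332, 1], [0.018, -0.018, 0.008, 0, 0, 0.0332, 1], [0.018, -0.018, 0.008, 0, 0, 0.0332, 1], [0.018, -0.018, 0.008, 0, 0, 0.0332, 1], [0.018, -0.018, 0.008, 0, 0, 0.0332, 1], [0.018, -0.018, 0.008, 0, 0, 0.0332, 1], [0.018, -0.018, 0.008, 0, 0, 0.0332, 1], [0.018, -0.018, 0.008, 0, 0, 0.0332, 1], [0.018, -0.018, 0.008, 0, 0, 0.0332, 1], [0.018, -0.018, 0.008, 0, 0, 0.0332, 1]])

```text
t: 1.1
eef_pos: [0.4715, 0.428, 0.3332]
tool_rot: [-0.0, 0.056, 0.998, -0.0]
contact_force: [-0.4, 0.6, -0.2]
gripper_width: 1.0
grasp_force: 0.0
```

Emit:
jog_arm(deltas=[[0.009, -0.031, 0, 0, 0, 0, 1], [0.009, -0.031, 0, 0, 0, 0, 1], [0.009, -0.031, 0, 0, 0, 0, 1], [0.009, -0.031, 0, 0, 0, 0, 1], [0.009, -0.031, 0, 0, 0, 0, 1], [0.009, -0.031, 0, 0, 0, 0, 1], [0.009, -0.031, 0, 0, 0, 0, 1], [0.009, -0.031, 0, 0, 0, 0, 1], [0.009, -0.031, 0, 0, 0, 0, 1], [0.009, -0.031, 0, 0, 0, 0, 1]])

```text
t: 2.1
eef_pos: [0.561, 0.1177, 0.333]
tool_rot: [-0.0, 0.057, 0.998, -0.0]
contact_force: [0.2, -1.5, 0.4]
gripper_width: 1.003
grasp_force: 0.0
```

Emit:
jog_arm(deltas=[[-0.001, -0.0243, -0.008, 0, 0, 0, 1], [-0.001, -0.0243, -0.008, 0, 0, 0, 1], [-0.001, -0.0243, -0.008, 0, 0, 0, 1], [-0.001, -0.0243, -0.008, 0, 0, 0, 1], [-0.001, -0.0243, -0.008, 0, 0, 0, 1], [-0.001, -0.0243, -0.008, 0, 0, 0, 1], [-0.001, -0.0243, -0.008, 0, 0, 0, 1], [-0.001, -0.0243, -0.008, 0, 0, 0, 1], [-0.001, -0.0243, -0.008, 0, 0, 0, 1], [0, 0, 0, 0, 0, 0, 1]])

```text
t: 3.1
eef_pos: [0.5505, -0.1037, 0.26]
tool_rot: [-0.001, 0.06, 0.998, -0.001]
contact_force: [0.1, 0.4, 0.1]
gripper_width: 0.997
grasp_force: 0.0
```

Emit:
jog_arm(deltas=[[0, -0.005, -0.02, 0, 0, 0, 1], [0, -0.005, -0.02, 0, 0, 0, 1], [0, -0.005, -0.02, 0, 0, 0, 1], [0, -0.005, -0.02, 0, 0, 0, 1], [0, 0, -0.02, 0, 0, 0, 1], [0, 0, 0, 0, 0, 0, 1], [0, 0, 0, 0, 0, 0, 1]])

```text
t: 3.8
eef_pos: [0.5522, -0.1189, 0.1615]
tool_rot: [-0.0, 0.057, 0.998, 0.0]
contact_force: [0.6, 0.2, 0.5]
gripper_width: 0.999
grasp_force: 0.0
```

```bash
python3 - <<'E'
from station import bot
from h import *
t=bot.read_camera("top");s=bot.read_camera("side");o=bot.get_obs();print(o["eef_pos"],o["tool_rot"],o["q"])
a=cv2.resize(t["img"][190:300,300:410],(440,440));b=cv2.resize(s["img"][200:300,280:370],(360,400))
b=cv2.copyMakeBorder(b,0,40,0,0,0);cv2.imwrite("pics/pre.png",np.hstack([a,b])[:,:,::-1])
E
```

```text
[ 0.55288111 -0.11931577  0.16246687] [8.93483220e-04 5.66014812e-02 9.98396447e-01 8.88987530e-05] [-0.1100671   0.41080904  0.26959103  1.92151391 -0.1456028   0.82609672
  1.69444505]
```

View pics/pre.png

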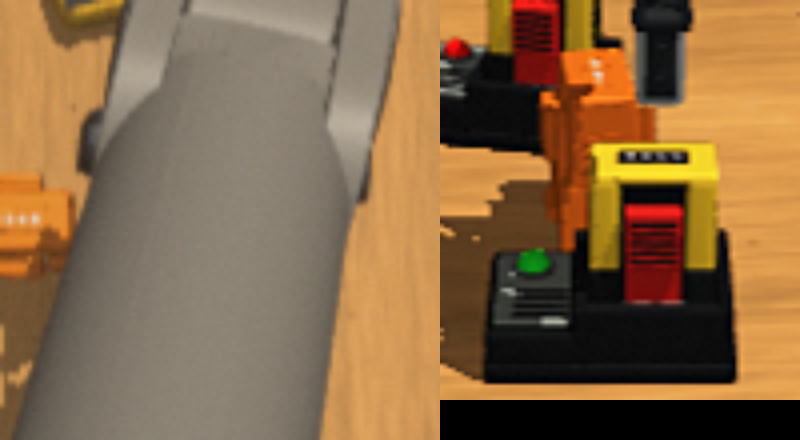

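```bash
python3 - <<'E'
from h import *;import pickle
c=pickle.load(open("d.pkl","rb"))["side"]
y=np.array([.113,.994,0]);T=np.array([.5525,-.119,.162])
for s in(-1,1): print(proj(c,T+s*.043*y-[0,0,.010]),proj(c,T+s*.057*y-[0,0,.010]))
print(proj(c,np.array([.551,-.124,.073])-.029*y),"pad measured 332.8,262.9")
E
```

```text
[334.24920193 225.76004293] [334.41024544 229.38664948]
[333.34410745 205.37783836] [333.20915556 202.33879967]
[333.28068569 261.46325124] pad measured 332.8,262.9
```

Emit:
jog_arm(deltas=[[0, -0.003, 0, 0, 0, 0, 1], [-0.001, -0.002, -0.01, 0, 0, 0, 1], [0, 0, 0, 0, 0, 0, 1], [0, 0, 0, 0, 0, 0, 1]])

```text
t: 4.3
eef_pos: [0.5507, -0.1248, 0.151]
tool_rot: [-0.0, 0.057, 0.998, 0.0]
contact_force: [0.3, 0.8, 0.0]
gripper_width: 1.001
grasp_force: 0.0
```

Emit:
jog_arm(deltas=[[0, 0, -0.012, 0, 0, 0, 1], [0, 0, -0.012, 0, 0, 0, 1], [0, 0, -0.012, 0, 0, 0, 1], [0, 0, -0.012, 0, 0, 0, 1], [0, 0, -0.012, 0, 0, 0, 1], [0, 0, -0.01, 0, 0, 0, 1], [0, 0, -0.007, 0, 0, 0, 1], [0, 0, 0, 0, 0, 0, 1], [0, 0, 0, 0, 0, 0, 1]])

```text
t: 5.2
eef_pos: [0.5512, -0.1247, 0.0744]
tool_rot: [0.0, 0.057, 0.998, -0.0]
contact_force: [0.4, -0.5, 1.0]
gripper_width: 0.998
grasp_force: 0.0
```

```bash
python3 - <<'E'
from station import bot
from h import *
s=bot.read_camera("side");o=bot.get_obs();print(o["eef_pos"],o["contact_force"])
b=cv2.resize(s["img"][200:300,270:390],(720,600));cv2.imwrite("pics/down.png",b[:,:,::-1])
E
```

```text
[ 0.55141511 -0.12479036  0.07468636] [ 0.06462722 -0.25232161  0.65352639]
```

View pics/down.png

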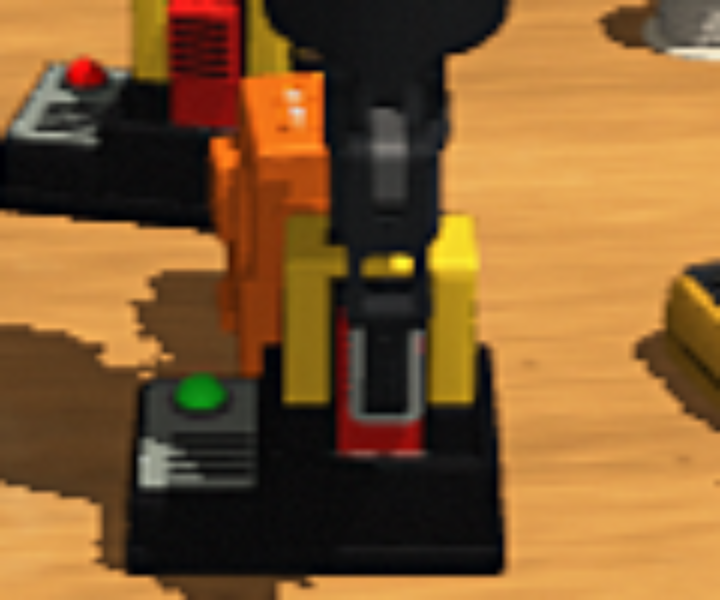

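The finger at (388,370) in the crop is centred on the red pad and clear of the rim, so I'll pinch.

Emit:
jog_arm(deltas=[[0, 0, 0, 0, 0, 0, 0.6], [0, 0, 0, 0, 0, 0, 0.4], [0, 0, 0, 0, 0, 0, 0.3], [0, 0, 0, 0, 0, 0, 0.3], [0, 0, 0, 0, 0, 0, 0.3], [0, 0, 0, 0, 0, 0, 0.3], [0, 0, 0, 0, 0, 0, 0.3], [0, 0, 0, 0, 0, 0, 0.3]], newtons=60)

```text
t: 6.05
eef_pos: [0.5522, -0.1234, 0.0769]
tool_rot: [0.001, 0.057, 0.998, 0.001]
contact_force: [-6.4, 5.3, 21.7]
gripper_width: 0.471
grasp_force: 58.5
```

```bash
python3 - <<'E'
from station import bot
from h import *
s=bot.read_camera("side");o=bot.get_obs();print(o["eef_pos"],o["contact_force"],o["torque"],o["gripper_width"],o["grasp_force"])
b=cv2.resize(s["img"][200:300,270:390],(720,600));cv2.imwrite("pics/pinch.png",b[:,:,::-1])
E
```

```text
[ 0.55217802 -0.12344321  0.07686809] [-5.57125353  4.81065804 22.52428739] [ 0.99773238  1.31345062 -0.00179534] 0.46986441430436066 58.53954076766968
```

View pics/pinch.png

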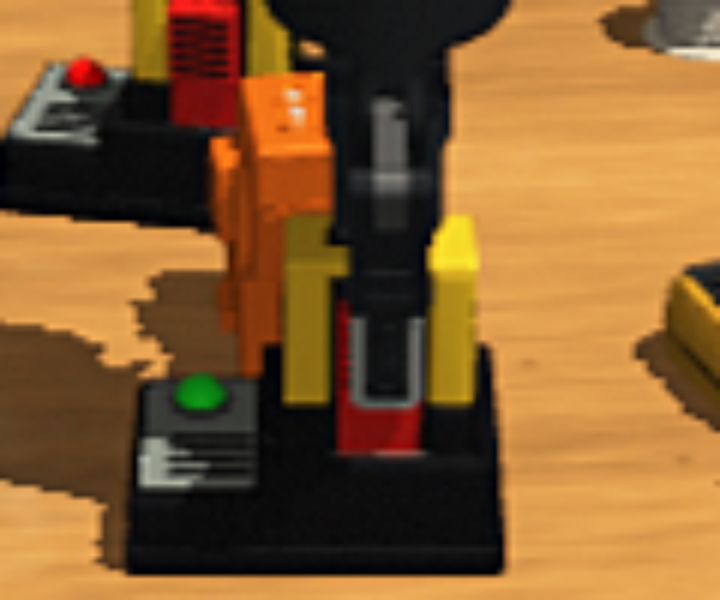

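The finger is on the red pad and the grip of 58 N is far above the 8.5 N needed. The upward force comes from the pads swinging down as they close. I'll lift gently and watch the force.

Emit:
jog_arm(deltas=[[0, 0, 0.003, 0, 0, 0, 0.3], [0, 0, 0.003, 0, 0, 0, 0.3], [0, 0, 0.003, 0, 0, 0, 0.3], [0, 0, 0.003, 0, 0, 0, 0.3], [0, 0, 0, 0, 0, 0, 0.3]])

```text
t: 6.6
eef_pos: [0.5508, -0.1242, 0.0863]
tool_rot: [-0.0, 0.057, 0.998, 0.0]
contact_force: [-0.6, 2.8, -2.4]
gripper_width: 0.467
grasp_force: 61.5
```

Emit:
jog_arm(deltas=[[0, 0, 0.01, 0, 0, 0, 0.3], [0, 0, 0.015, 0, 0, 0, 0.3], [0, 0, 0.018, 0, 0, 0, 0.3], [0, 0, 0.02, 0, 0, 0, 0.3], [0, 0, 0.02, 0, 0, 0, 0.3], [0, 0, 0.02, 0, 0, 0, 0.3], [0, 0, 0.02, 0, 0, 0, 0.3], [0, 0, 0.015, 0, 0, 0, 0.3], [0, 0, 0, 0, 0, 0, 0.3], [0, 0, 0, 0, 0, 0, 0.3]])

```text
t: 7.6
eef_pos: [0.5508, -0.1252, 0.2249]
tool_rot: [0.0, 0.057, 0.998, -0.0]
contact_force: [-0.2, 0.3, -3.9]
gripper_width: 0.461
grasp_force: 62.2
```

```bash
python3 - <<'E'
from station import bot
from h import *
s=bot.read_camera("side");o=bot.get_obs();print(o["eef_pos"],o["contact_force"],o["gripper_width"],o["grasp_force"],o["q"])
b=cv2.resize(s["img"][140:300,240:400],(600,600));cv2.imwrite("pics/lift.png",b[:,:,::-1])
E
```

```text
[ 0.55041306 -0.124954    0.22408022] [-0.24295716  0.4221408  -3.80018912] 0.46429734678216084 62.205212116241455 [-0.12255034  0.33275306  0.29298701  1.87045741 -0.11547259  0.95545622
  1.67863803]
```

View pics/lift.png

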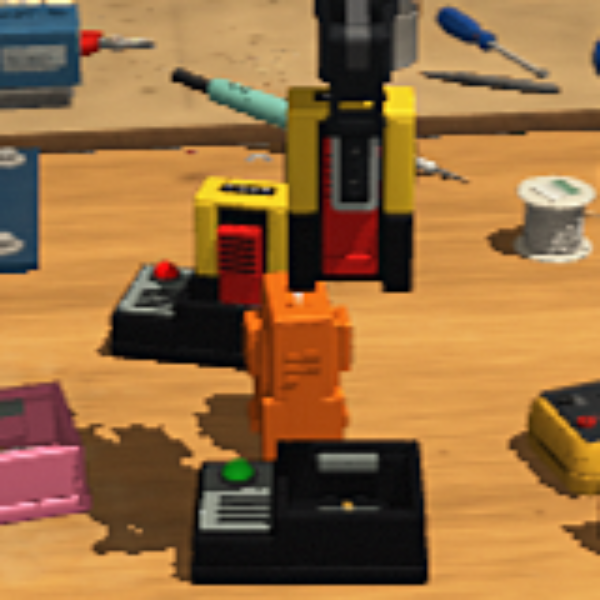

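Pack is out and level, with its underside at about 0.16 m, and the red pack is undisturbed. Next I'll tip it about 42° about the finger axis.

Emit:
jog_arm(deltas=[[0, 0, 0, 0.004, 0.035, 0, 0.3], [0, 0, 0, 0.008, 0.07, 0, 0.3], [0, 0, 0, 0.008, 0.07, 0, 0.3], [0, 0, 0, 0.008, 0.07, 0, 0.3], [0, 0, 0, 0.008, 0.07, 0, 0.3]])

```text
t: 8.15
eef_pos: [0.5507, -0.1248, 0.2234]
tool_rot: [-0.16, 0.056, 0.986, 0.009]
contact_force: [0.5, -0.4, -3.0]
gripper_width: 0.459
grasp_force: 62.2
```

```bash
python3 - <<'E'
from station import bot
o=bot.get_obs();print(o["eef_pos"],o["tool_rot"],o["contact_force"],o["gripper_width"],o["q"])
E
```

```text
[ 0.55069934 -0.12475427  0.22338968] [-0.15960616  0.05622824  0.9855374   0.00896021] [ 0.5291218  -0.38685549 -3.04202704] 0.45937342876666476 [-0.09933557  0.50700676  0.29782355  1.65267842 -0.12366712  1.32568466
  1.69251474]
```

Emit:
jog_arm(deltas=[[0, 0, 0, 0.008, 0.07, 0, 0.3], [0, 0, 0, 0.008, 0.07, 0, 0.3], [0, 0, 0, 0.008, 0.07, 0, 0.3], [0, 0, 0, 0.008, 0.07, 0, 0.3], [0, 0, 0, 0.008, 0.07, 0, 0.3], [0, 0, 0, 0, 0, 0, 0.3], [0, 0, 0, 0, 0, 0, 0.3], [0, 0, 0, 0, 0, 0, 0.3], [0, 0, 0, 0, 0, 0, 0.3]])

```text
t: 9.05
eef_pos: [0.5509, -0.1248, 0.2249]
tool_rot: [-0.327, 0.054, 0.943, 0.019]
contact_force: [-0.7, -0.1, -4.5]
gripper_width: 0.456
grasp_force: 62.4
```

```bash
python3 - <<'E'
from station import bot
from h import *
s=bot.read_camera("side");o=bot.get_obs();print(o["eef_pos"],o["tool_rot"],o["contact_force"],o["gripper_width"],o["q"],2*np.degrees(np.arcsin(abs(o["tool_rot"][0]))))
b=cv2.resize(s["img"][140:300,240:400],(600,600));cv2.imwrite("pics/tip.png",b[:,:,::-1])
E
```

```text
[ 0.55094624 -0.12474277  0.22490942] [-0.3271291   0.05384112  0.94325876  0.01872448] [-2.50112945e-03  1.44784907e+00 -3.98646241e+00] 0.4584910014025569 [-0.07055011  0.70495692  0.29719458  1.43484293 -0.12328858  1.69570953
  1.708989  ] 38.189231227558324
```

View pics/tip.png

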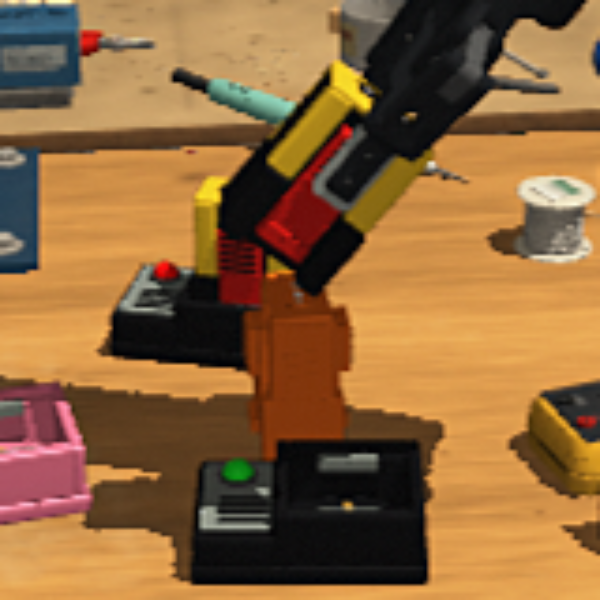

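Tipped 38° with no slip in the grip. I'll go a bit closer to 45°, hold, then level.

Emit:
jog_arm(deltas=[[0, 0, 0, 0.004, 0.04, 0, 0.3], [0, 0, 0, 0.004, 0.04, 0, 0.3], [0, 0, 0, 0, 0, 0, 0.3], [0, 0, 0, 0, 0, 0, 0.3], [0, 0, 0, 0, 0, 0, 0.3], [0, 0, 0, 0, 0, 0, 0.3]])

```text
t: 9.7
eef_pos: [0.551, -0.1247, 0.2248]
tool_rot: [-0.365, 0.053, 0.929, 0.02]
contact_force: [-0.5, 0.1, -4.0]
gripper_width: 0.463
grasp_force: 62.4
```

Emit:
jog_arm(deltas=[[0, 0, 0, -0.004, -0.04, 0, 0.3], [0, 0, 0, -0.008, -0.075, 0, 0.3], [0, 0, 0, -0.008, -0.075, 0, 0.3], [0, 0, 0, -0.008, -0.075, 0, 0.3], [0, 0, 0, -0.008, -0.075, 0, 0.3], [0, 0, 0, -0.008, -0.075, 0, 0.3], [0, 0, 0, -0.008, -0.075, 0, 0.3], [0, 0, 0, -0.008, -0.075, 0, 0.3], [0, 0, 0, -0.008, -0.075, 0, 0.3], [0, 0, 0, -0.008, -0.075, 0, 0.3]])

```text
t: 10.7
eef_pos: [0.5504, -0.1247, 0.2248]
tool_rot: [-0.014, 0.056, 0.998, 0.003]
contact_force: [-0.3, -0.3, -4.2]
gripper_width: 0.461
grasp_force: 62.2
```

Emit:
jog_arm(deltas=[[0, 0, 0, -0.004, -0.03, 0, 0.3], [0, 0, 0, 0, 0, 0, 0.3], [0, 0, 0, 0, 0, 0, 0.3], [0, 0, 0, 0, 0, 0, 0.3], [0, 0, 0, 0, 0, 0, 0.3], [0, 0, 0, 0, 0, 0, 0.3]])

```text
t: 11.3
eef_pos: [0.5512, -0.1247, 0.2241]
tool_rot: [-0.0, 0.056, 0.998, 0.002]
contact_force: [-0.5, -0.2, -3.7]
gripper_width: 0.464
grasp_force: 62.2
```

```bash
python3 - <<'E'
from station import bot
from h import *
s=bot.read_camera("side");o=bot.get_obs();print(o["t"],o["eef_pos"],o["tool_rot"],o["contact_force"],o["gripper_width"],o["grasp_force"],np.abs(o["joint_vel"]).max())
b=cv2.resize(s["img"][140:300,240:400],(600,600));cv2.imwrite("pics/end.png",b[:,:,::-1])
E
```

```text
11.35 [ 0.55118955 -0.12467003  0.22410926] [-3.93963635e-04  5.61267122e-02  9.98421979e-01  1.78570911e-03] [-0.03452778 -1.37578053 -4.23314365] 0.46215895162304554 62.20883131027222 0.0033728495942823163
```

View pics/end.png

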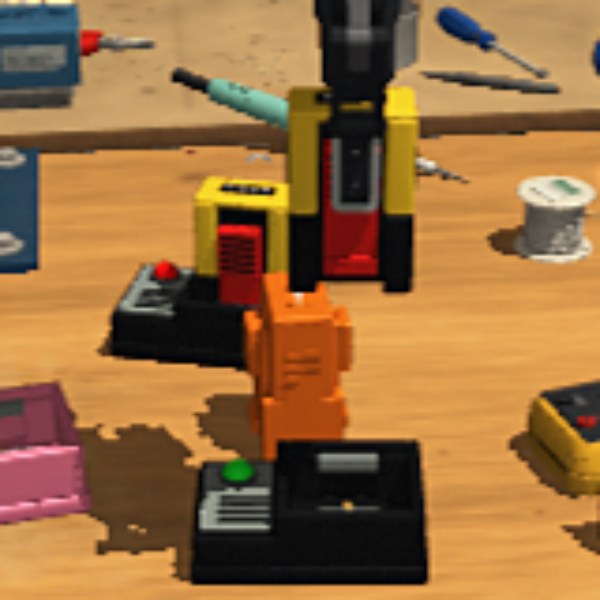

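The pack is level and still, held at (350,190) in the crop, and everything else in view is where it was.

```bash
python3 -c "
from station import bot
print(bot.hand_in())"
```

```text
the job is handed in; nothing more can be done
None
```

I unclipped the green-lamp pack, lifted it to about 16 cm, tipped it to about 43° and levelled it. I handed the job in at 11.4 s with the pack held still by its pinched catches; `hand_in()` gave no verdict.

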